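# Lid the food-scrap pail and hold it up by its handle

## Task

Close up the small steel food-scrap pail: set its loose lid on it (set it down, do not drop it) so that it sits home all round, and let go of the knob. Then swing the pail's handle upright over the lid, and by its wooden grip lift the pail until its foot is about 8 cm above the counter, so that the counter can be wiped beneath it. Finish still holding it there, level and steady with the lid on; never tip the pail, and leave the mug, the pepper mill and the half lemon on the chopping board where they are.

Things in the scene. Friction and masses are not known exactly. Their poses are not given: they have to be found in the camera images.
- pail: Open round pail, brushed steel, loose on the black counter (z = 0); 130 mm high, 140 mm across at the rim, 124 at the foot, wall 3 mm, about 0.5 kg with handle and 0.06 kg of loose scraps inside. Origin: centre of its underside; z up its axis. The handle's hinge axis runs along the pail's y, 110 mm above the origin; its ears reach y = +-88 mm. The handle starts leaning to the pail's -x side.
- lid: Loose round steel lid with dark vent holes, knob up on the counter, 147 mm across, 0.14 kg. Origin: centre of its underside. Plug below: 10 mm deep, 128 mm across, chamfered to 120; it drops into the pail's mouth at any yaw. The flange above it rests on the rim: seated, the lid's origin is 120 mm above the pail's. Plate top 15 mm above the origin; wooden knob 29 mm across, from 23 to 45 mm.
- bail (a joint): Angle of the pail's handle (rad): 0 = upright over the pail, positive = leaning to the pail's -x side; range -1.45 to 1.45, starts at 1.15 to 1.4. An arch of 6 mm wire, 172 mm wide outside, 120 mm from hinge axis to the axis of its grip; it passes over the seated lid. It turns stiffly (0.06 N m) and stays where it is left; gripped tightly off its arc by a few mm, it can push the light pail over.
- bail_grip (a point): Middle of the handle's pale wooden grip, a round sleeve 20 mm across, 84 mm long, along the pail's y axis, turning easily on the wire. In the pail's frame: x = -120 mm * sin(bail), y = 0, z = 110 mm + 120 mm * cos(bail). Handle down, 29 to 38 mm are free between sleeve and rim; handle upright, 55 mm between sleeve and the seated lid's knob.
- mug: Bystander: white ceramic mug, 82 mm across, 92 mm high. Origin: centre of its underside.
- mill: Bystander: turned dark-wood pepper mill, 56 mm across, 162 mm high. Origin: centre of its underside.
- lemon: Bystander: half lemon lying cut side down on the chopping board, 55 mm across, 33 mm high. Origin: centre of its underside.
Things that resemble listed ones, but are neither listed nor needed, are in the scene too. Several things have the shape of the lid; the one meant has the colours described above.

How it is judged:
On the way, in this order (a step that is already met when the one before it is completed fails the run):
1. The lid is seated on the pail's rim all round and let go, the pail standing on the counter (horizontal distance between lid and pail below 0.006 m and z of lid in the frame of pail between 0.117 and 0.123 m and angle between the z axis of lid and the z axis of pail, either way round below 0.05 rad and contact force between the fingers and lid below 0.1 N and height (world z) of pail below 0.005 m), for 0.2 s.
2. The handle is upright over the lidded pail (value of joint bail between -0.3 and 0.3 rad and z of lid in the frame of pail between 0.117 and 0.123 m), for 0.1 s.
3. The lidded pail hangs level by its handle, clear of the counter (height (world z) of pail above 0.05 m and angle between pail's own z axis and vertical below 0.1 rad and z of lid in the frame of pail between 0.117 and 0.123 m), for 0.5 s.
At the end, for the whole second after the job is handed in: The pail hangs in the fingers by the grip of its upright handle (within 0.3 rad), foot 50 to 110 mm above the counter, level within 0.1 rad, still (0.03 m/s, 0.2 rad/s); lid seated within 3 mm and 0.05 rad, touched only by the pail; mug, mill, half lemon within 30 mm of their places (all of step 3 and height (world z) of pail below 0.11 m and linear speed of pail below 0.03 m/s and angular speed of pail below 0.2 rad/s and horizontal distance between lid and pail below 0.016 m and angle between the z axis of lid and the z axis of pail, either way round below 0.05 rad and value of joint bail between -0.3 and 0.3 rad and distance between the grasp point and bail_grip below 0.06 m and contact force between the fingers and pail above 2 N and contact force between each of the arm, the fingers and lid below 0.1 N and distance of each of mug, mill, lemon from where it was at the start of the episode below 0.03 m and contact force between each of mug, mill and pail below 0.1 N); the arm keeps its last pose, push and grip.
It fails at once if The pail is tipped by more than 0.35 rad (angle between pail's own z axis and vertical above 0.35 rad).
It fails at once if The lid is dropped or thrown (faster than 0.5 m/s out of the fingers) (linear speed of lid above 0.5 m/s and contact force between the fingers and lid below 0.05 N and height (world z) of pail below 0.005 m).
It fails at once if The mug, the mill or the half lemon is moved by more than 30 mm (distance of any of mug, mill, lemon from where it was at the start of the episode above 0.03 m).
It also fails if it takes over 72 s, if anything falls off the work surface, if the arm or the gripper's body presses on something with over 40 N, if the wrist force passes 120 N, or if a joint passes its speed limit or range.

## Robot

A 7-joint arm with a two-finger parallel gripper is mounted at the origin on the work surface. World frame = base frame: x ahead of the robot, y to its left, z up, the work surface at z = 0. Lengths are in m, angles in rad, forces in N, time in s.
With the tool pointing down it reaches from about 0.4 to 0.75 m from the base axis. Payload 19.5 kg.
Tool frame: the origin (TCP) lies between the finger pads; the fingertips stand 22 mm ahead of it and the grasp point (between the pads) lies 3 mm ahead of it (finger_overhang is the distance from the TCP to the fingertips, in m); z points along the fingers, y is the line along which they close (so a half turn about z gives the same grasp; the last joint's range is limited). The gripper opens to 85 mm and grips with 20 to 120 N. Pads are 22 mm wide; open, the fingers measure 114 mm over their backs; the gripper's body (76 mm by 85 mm) begins 54 mm behind the grasp point. The pads swing forward as they close: fully open they stand 13 mm farther back than shut.
Start: joints at [1.188, 0.707, -0.028, 1.485, 0.022, 0.951, -0.075], TCP at [0.192, -0.542, 0.253] pointing down, gripper open.
Joint ranges: [-2.71, 2.71], [-0.32, 2.16], [-1.57, 1.52], [0, 2.45], [-1.46, 4.6], [0, 2.02], [-2.83, 2.83]. Speed limits (rad/s): [1.89, 1.89, 2.57, 2.57, 3.01, 3.01, 3.01].

## Interface

Orientations are given as [roll, pitch, yaw] about the fixed x, y, z axes, in that order (R = Rz(yaw) Ry(pitch) Rx(roll)).
In Python, from workcell import get_state, read_camera, sign_off, finger_overhang gives the robot as it stands.
- The arm moves only by the shell command python3 -m pendant 'ROWS' [OPENING]. ROWS is JSON, a list of rows, each an object of numbers: "tx", "ty", "tz": the shift along the world's x, y, z normalised to -1 to 1, where 1 is 0.4 m; "wx", "wy", "wz": the turn, a rotation vector about the world's x, y, z normalised to -1 to 1, where 1 is pi/4 rad. A call has 1 to 10 rows; each row is the pose to reach, as a shift and turn from the pose commanded when the call began; what a row does not reach only later rows make up. A row lasts 1/12 s, in which the tool goes at most 41.7 mm and 7.16 degrees, less where a joint would pass 70% of its speed; a pose out of reach is approached as far as the arm can. A call with a number of a shift or a turn outside -1 to 1 is refused whole. A call with a gripper value outside its range is refused whole. OPENING is the closure, from -1 (fully open) to 1 (shut), set as the call begins (- or left out, the last holds). The fingers move at their own pace and stop on an object; the grip force is fixed at half the most. Time passes only in rows, so rows that repeat a pose let the fingers close. It gives the time, the measured TCP pose, the force, the opening and the grip force at its end, in the units of the state.
- get_state(): the state, without advancing time (a new reading comes with each control period).
- read_camera(name): name is "side" or "top"; returns a dict with "frame" (384x512x3 uint8, red, green, blue), "range_z" (384x512 float32, m along the optical axis (not along the pixel's ray), 0 where there is no reading), "fx", "fy", "cx", "cy" (pixels), "extrinsics" (4x4, takes a point from world to camera coordinates). Camera axes: x right, y up, looking along -z (the intrinsics and any distortion apply to the point x, -y, -z); pixel columns grow to the right and rows downward; lengths in m; the calibration is good to about 2 mm. A picture is of the moment at which its call begins.
- sign_off(): hands the job in; it is judged then, once.
The state is a dict: "time": time; "joints": joint angles; "joint_vel": joint speeds; "joint_torque": joint torques, N m; "tool_pos": TCP position; "ee_rot": TCP orientation; "ft_force": force on the tool from outside, world axes, zero at the start; "torque": the same for the moment, N m; "opening": opening from 0.0 (shut) to 1.0 (fully open); "gripper_force": force on a finger pad.
Only numpy, scipy, OpenCV 4.12 (cv2) and the standard library are available. Lean on these libraries where they do the work, as an engineer would, in place of code of your own. Each camera call takes 0.05 s, during which the arm holds its last target. There are 200 camera calls.

## Working session

There is one attempt and no reset: what is moved stays moved. The work goes in short steps, Python scripts to look and compute and a shell command to move; the robot and the scene stay as the last step left them, time stands still between calls to the robot, and variables do not carry over. Pictures are saved under pics/ and viewed, at most 10 in all, crops included, and the job is handed in when it is done.

```bash
mkdir -p pics
python3 - <<'E'
from workcell import *
import cv2,numpy as np
print(get_state(), finger_overhang)
ims=[]
for n in("side","top"):
    c=read_camera(n); np.savez(f"{n}0.npz",**{k:np.array(v) for k,v in c.items()})
    cv2.imwrite(f"pics/{n}0.png",c["frame"][:,:,::-1]); print(n,c["fx"],c["fy"],c["cx"],c["cy"],np.round(c["extrinsics"],3),c.keys())
E
```

```text
{'time': 0.0, 'joints': array([ 1.18832814,  0.70709709, -0.02762077,  1.48501327,  0.0220165 ,
        0.95087314, -0.0755087 ]), 'joint_vel': array([-7.27002036e-04,  1.55822305e-04,  1.30211305e-03,  1.83583471e-04,
        9.57006916e-04,  2.05597223e-04,  2.61397417e-05]), 'joint_torque': array([-2.07171484e-03, -8.83215523e+01,  1.23358738e+00, -2.36162317e+01,
        1.67786947e-02,  6.61929720e-03,  3.70550993e-05]), 'tool_pos': array([ 0.1920892 , -0.54171113,  0.25282744]), 'ee_rot': array([-3.14050573e+00,  4.54938770e-05,  3.40772338e-01]), 'ft_force': array([ 0.06219511, -1.04039443, -0.45209575]), 'torque': array([ 0.01006677, -0.0341559 ,  0.00468583]), 'gripper_force': 0.0, 'opening': 0.9999370551389513} 0.022
side 494.1469545903328 494.1469545903328 253.1522381158096 190.59744194000046 [[-0.854 -0.519 -0.006  0.53 ]
 [ 0.25  -0.422  0.871 -0.231]
 [-0.455  0.743  0.49  -0.882]
 [ 0.     0.     0.     1.   ]] dict_keys(['frame', 'range_z', 'fx', 'fy', 'cx', 'cy', 'extrinsics'])
top 455.2539636973828 455.2539636973828 260.1470301396159 193.4031571555516 [[ 0.02  -1.    -0.002  0.088]
 [ 0.989  0.019  0.15  -0.607]
 [-0.15  -0.005  0.989 -1.238]
 [ 0.     0.     0.     1.   ]] dict_keys(['frame', 'range_z', 'fx', 'fy', 'cx', 'cy', 'extrinsics'])
```

View pics/top0.png

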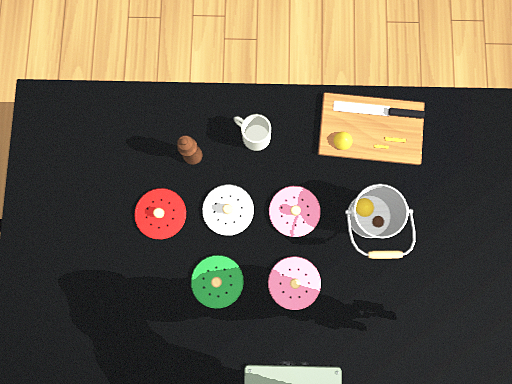

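View pics/side0.png

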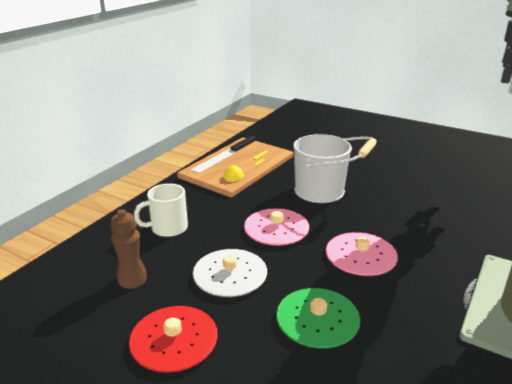

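The top view shows five lid-shaped things: red (160,213), white-grey (228,210), pink (295,211), green (218,281), pink (295,283). Only (228,210) has no colour, so it fits brushed steel with dark holes. The pail is at (380,212) with its grip at (386,255). The mug is at (256,132), the mill at (190,150) and the lemon at (343,140). I'll confirm the lid in a crop and measure.

```bash
cat > h.py <<'E'
import numpy as np,cv2
from workcell import *
def ray(c,u,v,z):
    E=np.asarray(c["extrinsics"]);R=E[:3,:3];o=-R.T@E[:3,3]
    d=R.T@np.array([(u-c["cx"])/c["fx"],-(v-c["cy"])/c["fy"],-1])
    return o+d*(z-o[2])/d[2]
def cloud(c):
    E=np.asarray(c["extrinsics"]);R=E[:3,:3]
    v,u=np.mgrid[:384,:512];r=c["range_z"]
    P=np.stack([(u-c["cx"])/c["fx"]*r,-(v-c["cy"])/c["fy"]*r,-r],-1)
    return (P-E[:3,3])@R
def circ(p):
    A=np.c_[2*p,np.ones(len(p))];s=np.linalg.lstsq(A,(p**2).sum(1),rcond=None)[0]
    return s[:2],np.sqrt(s[2]+s[0]**2+s[1]**2)
E
python3 - <<'E'
from h import *
C={n:dict(np.load(n+"0.npz")) for n in("side","top")}
for n,b in(("top",(190,185,265,235)),("side",(185,240,275,305))):
    f=C[n]["frame"][b[1]:b[3],b[0]:b[2],::-1]; C[n]["crop"]=cv2.resize(f,(390,260),interpolation=cv2.INTER_CUBIC)
cv2.imwrite("pics/crop.png",np.hstack([C["top"]["crop"],C["side"]["crop"]]))
for n in C:
    c=C[n];P=cloud(c);ok=c["range_z"]>0
    hsv=cv2.cvtColor(c["frame"],cv2.COLOR_RGB2HSV)
    print(n)
    box=(lambda x0,y0,x1,y1:(P[...,0]>x0)&(P[...,0]<x1)&(P[...,1]>y0)&(P[...,1]<y1)&ok)
    # rough from top pixel rays
    L=ray(C["top"],228,210,.015);B=ray(C["top"],381,211,.13)
    lid=box(L[0]-.1,L[1]-.1,L[0]+.1,L[1]+.1)
    m=lid&(P[...,2]>.009)&(P[...,2]<.021)&(hsv[...,1]<60)
    h=cv2.convexHull(P[m][:,:2].astype(np.float32))[:,0];print("lid rough",L,circ(h),m.sum())
    k=lid&(P[...,2]>.035)&(P[...,2]<.06);print(" knob",P[k].mean(0),np.percentile(P[k],[2,98],axis=0).round(3).tolist(),k.sum())
    m=box(B[0]-.11,B[1]-.11,B[0]+.11,B[1]+.11)&(P[...,2]>.122)&(P[...,2]<.136)&(np.hypot(P[...,0]-B[0],P[...,1]-B[1])<.082)
    p=P[m][:,:2];print("pail rough",B,circ(p),m.sum())
    g=(hsv[...,0]>12)&(hsv[...,0]<32)&(hsv[...,1]>50)&box(B[0]-.2,B[1]-.15,B[0]-.05,B[1]+.1)&(P[...,2]>.1)
    q=P[g];print("grip",q.mean(0),np.percentile(q,[3,97],axis=0).round(3).tolist(),g.sum())
    if g.sum()>5:
        w,V=np.linalg.eigh(np.cov(q[:,:2].T));print(" axis",V[:,1],np.arctan2(V[1,1],V[0,1]))
    for nm,uv in(("mug",(256,132)),("mill",(188,145)),("lemon",(343,140))): print(nm,ray(C["top"],*uv,.09 if nm!="lemon" else .04).round(3)) if n=="top" else 0
E
```

```text
side
lid rough [0.55958327 0.19142914 0.015     ] (array([0.55782975, 0.191585  ]), np.float64(0.07355961192207287)) 2567
 knob [0.55510986 0.19568758 0.0430932 ] [[0.544, 0.181, 0.036], [0.569, 0.205, 0.048]] 146
pail rough [ 0.55181773 -0.21768732  0.13      ] (array([ 0.54970882, -0.21660373]), np.float64(0.06842701791870837)) 509
grip [ 0.43322014 -0.211667    0.15597321] [[0.427, -0.258, 0.146], [0.443, -0.178, 0.161]] 160
 axis [-0.02487138  0.99969066] 1.5956702702651506
top
lid rough [0.55958327 0.19142914 0.015     ] (array([0.56100467, 0.19144578]), np.float64(0.07279768292590853)) 1890
 knob [0.5603252  0.19132687 0.04327214] [[0.548, 0.178, 0.038], [0.574, 0.204, 0.048]] 84
pail rough [ 0.55181773 -0.21768732  0.13      ] (array([ 0.5526235 , -0.21689682]), np.float64(0.06892209905772016)) 354
grip [ 0.4407177  -0.21817475  0.15348706] [[0.429, -0.261, 0.147], [0.448, -0.179, 0.159]] 103
 axis [-0.04598845  0.99894197] 1.6168010034117133
mug [0.771 0.115 0.09 ]
mill [0.73  0.302 0.09 ]
lemon [ 0.766 -0.136  0.04 ]
```

View pics/crop.png

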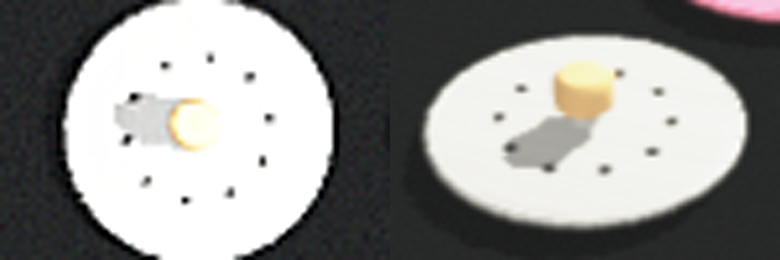

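The crop shows a uniform, colourless plate with dark holes and a wooden knob. This is the steel lid, at about (0.5597, 0.1914). The pail is at about (0.5515, -0.217) with yaw of about 0.03. I'll move above the lid with the closing line along x.

```bash
python3 -m pendant '[{"tx":0.12,"ty":0.2,"wz":0.16},{"tx":0.24,"ty":0.36,"wz":0.32},{"tx":0.36,"ty":0.52,"wz":0.48},{"tx":0.45,"ty":0.65,"wz":0.64},{"tx":0.55,"ty":0.78,"wz":0.8},{"tx":0.6,"ty":0.9,"wz":0.8},{"tx":0.6,"ty":0.9,"wz":0.8},{"tx":0.6,"ty":0.9,"wz":0.8},{"tx":0.6,"ty":0.9,"wz":0.8},{"tx":0.6,"ty":0.9,"wz":0.8}]' -1
```

```text
validation failed for argument at $[0]...
```

```bash
python3 -m pendant '[{"tx":0.12,"ty":0.2,"tz":0,"wx":0,"wy":0,"wz":0.16},{"tx":0.24,"ty":0.36,"tz":0,"wx":0,"wy":0,"wz":0.32},{"tx":0.36,"ty":0.52,"tz":0,"wx":0,"wy":0,"wz":0.48},{"tx":0.45,"ty":0.65,"tz":0,"wx":0,"wy":0,"wz":0.64},{"tx":0.55,"ty":0.78,"tz":0,"wx":0,"wy":0,"wz":0.8},{"tx":0.6,"ty":0.9,"tz":0,"wx":0,"wy":0,"wz":0.8},{"tx":0.6,"ty":0.9,"tz":0,"wx":0,"wy":0,"wz":0.8},{"tx":0.6,"ty":0.9,"tz":0,"wx":0,"wy":0,"wz":0.8},{"tx":0.6,"ty":0.9,"tz":0,"wx":0,"wy":0,"wz":0.8},{"tx":0.6,"ty":0.9,"tz":0,"wx":0,"wy":0,"wz":0.8}]' -1
```

```text
time: 0.93
tool_pos: [0.424, -0.1936, 0.2532]
ee_rot: [-3.141, 0.0, 0.969]
ft_force: [0.6, -0.9, 0.0]
opening: 0.997
gripper_force: 0.0
```

```bash
python3 -m pendant '[{"tx":0.32,"ty":0.93,"tz":0,"wx":0,"wy":0,"wz":0.8},{"tx":0.32,"ty":0.93,"tz":0,"wx":0,"wy":0,"wz":0.8},{"tx":0.32,"ty":0.93,"tz":0,"wx":0,"wy":0,"wz":0.8},{"tx":0.32,"ty":0.93,"tz":0,"wx":0,"wy":0,"wz":0.8},{"tx":0.32,"ty":0.93,"tz":0,"wx":0,"wy":0,"wz":0.8},{"tx":0.32,"ty":0.93,"tz":0,"wx":0,"wy":0,"wz":0.8},{"tx":0.32,"ty":0.93,"tz":0,"wx":0,"wy":0,"wz":0.8},{"tx":0.32,"ty":0.93,"tz":0,"wx":0,"wy":0,"wz":0.8},{"tx":0.32,"ty":0.93,"tz":0,"wx":0,"wy":0,"wz":0.8},{"tx":0.32,"ty":0.93,"tz":0,"wx":0,"wy":0,"wz":0.8}]'; python3 -m pendant '[{"tx":0,"ty":0,"tz":-0.1,"wx":0,"wy":0,"wz":0},{"tx":0,"ty":0,"tz":-0.2,"wx":0,"wy":0,"wz":0},{"tx":0,"ty":0,"tz":-0.2,"wx":0,"wy":0,"wz":0},{"tx":0,"ty":0,"tz":-0.2,"wx":0,"wy":0,"wz":0},{"tx":0,"ty":0,"tz":-0.2,"wx":0,"wy":0,"wz":0},{"tx":0,"ty":0,"tz":-0.2,"wx":0,"wy":0,"wz":0}]'
```

```text
time: 1.77
tool_pos: [0.5514, 0.182, 0.2528]
ee_rot: [-3.141, -0.002, 1.602]
ft_force: [-1.4, 0.5, -0.2]
opening: 1.001
gripper_force: 0.0
time: 2.27
tool_pos: [0.5522, 0.1767, 0.1756]
ee_rot: [3.139, -0.001, 1.597]
ft_force: [0.4, -0.7, 0.8]
opening: 1.001
gripper_force: 0.0
```

```bash
python3 -m pendant '[{"tx":0.019,"ty":0.037,"tz":-0.06,"wx":0,"wy":0,"wz":0},{"tx":0.019,"ty":0.037,"tz":-0.12,"wx":0,"wy":0,"wz":0},{"tx":0.019,"ty":0.037,"tz":-0.18,"wx":0,"wy":0,"wz":0},{"tx":0.019,"ty":0.037,"tz":-0.24,"wx":0,"wy":0,"wz":0},{"tx":0.019,"ty":0.037,"tz":-0.28,"wx":0,"wy":0,"wz":0},{"tx":0.019,"ty":0.037,"tz":-0.31,"wx":0,"wy":0,"wz":0},{"tx":0.019,"ty":0.037,"tz":-0.334,"wx":0,"wy":0,"wz":0},{"tx":0.019,"ty":0.037,"tz":-0.334,"wx":0,"wy":0,"wz":0},{"tx":0.019,"ty":0.037,"tz":-0.334,"wx":0,"wy":0,"wz":0}]'
```

```text
time: 3.02
tool_pos: [0.5594, 0.1915, 0.0405]
ee_rot: [3.141, -0.0, 1.597]
ft_force: [0.1, -0.7, 0.8]
opening: 1.001
gripper_force: 0.0
```

```bash
python3 -m pendant '[{"tx":0,"ty":0,"tz":0.005,"wx":0,"wy":0,"wz":0},{"tx":0,"ty":0,"tz":0.005,"wx":0,"wy":0,"wz":0},{"tx":0,"ty":0,"tz":0.005,"wx":0,"wy":0,"wz":0},{"tx":0,"ty":0,"tz":0.005,"wx":0,"wy":0,"wz":0},{"tx":0,"ty":0,"tz":0.005,"wx":0,"wy":0,"wz":0},{"tx":0,"ty":0,"tz":0.005,"wx":0,"wy":0,"wz":0},{"tx":0,"ty":0,"tz":0.005,"wx":0,"wy":0,"wz":0},{"tx":0,"ty":0,"tz":0.005,"wx":0,"wy":0,"wz":0},{"tx":0,"ty":0,"tz":0.005,"wx":0,"wy":0,"wz":0},{"tx":0,"ty":0,"tz":0.005,"wx":0,"wy":0,"wz":0}]' 1; python3 -m pendant '[{"tx":0,"ty":0,"tz":0.05,"wx":0,"wy":0,"wz":0},{"tx":0,"ty":0,"tz":0.15,"wx":0,"wy":0,"wz":0},{"tx":0,"ty":0,"tz":0.25,"wx":0,"wy":0,"wz":0},{"tx":0,"ty":0,"tz":0.35,"wx":0,"wy":0,"wz":0},{"tx":0,"ty":0,"tz":0.45,"wx":0,"wy":0,"wz":0},{"tx":0,"ty":0,"tz":0.55,"wx":0,"wy":0,"wz":0},{"tx":0,"ty":0,"tz":0.6,"wx":0,"wy":0,"wz":0},{"tx":0,"ty":0,"tz":0.6,"wx":0,"wy":0,"wz":0},{"tx":0,"ty":0,"tz":0.6,"wx":0,"wy":0,"wz":0}]'
```

```text
time: 3.85
tool_pos: [0.5592, 0.1914, 0.0423]
ee_rot: [3.141, -0.0, 1.597]
ft_force: [-2.2, -1.4, 10.3]
opening: 0.312
gripper_force: 58.5
time: 4.6
tool_pos: [0.5591, 0.1913, 0.2822]
ee_rot: [3.14, -0.0, 1.597]
ft_force: [0.9, -0.6, -2.7]
opening: 0.312
gripper_force: 59.7
```

```bash
python3 -m pendant '[{"tx":0,"ty":-0.08,"tz":0,"wx":0,"wy":0,"wz":0},{"tx":0,"ty":-0.18,"tz":0,"wx":0,"wy":0,"wz":0},{"tx":0,"ty":-0.28,"tz":0,"wx":0,"wy":0,"wz":0},{"tx":0,"ty":-0.38,"tz":0,"wx":0,"wy":0,"wz":0},{"tx":0,"ty":-0.48,"tz":0,"wx":0,"wy":0,"wz":0},{"tx":0,"ty":-0.56,"tz":0,"wx":0,"wy":0,"wz":0},{"tx":0,"ty":-0.62,"tz":0,"wx":0,"wy":0,"wz":0},{"tx":0,"ty":-0.66,"tz":0,"wx":0,"wy":0,"wz":0},{"tx":0,"ty":-0.66,"tz":0,"wx":0,"wy":0,"wz":0},{"tx":0,"ty":-0.66,"tz":0,"wx":0,"wy":0,"wz":0}]'
python3 - <<'E'
from h import *
I=[]
for n in("side","top"):
    c=read_camera(n);P=cloud(c);ok=c["range_z"]>0;hsv=cv2.cvtColor(c["frame"],cv2.COLOR_RGB2HSV);s=get_state();t=s["tool_pos"]
    I.append(c["frame"][:,:,::-1])
    m=ok&(np.hypot(P[...,0]-t[0],P[...,1]-t[1])<.085)&(hsv[...,1]<60)
    print(n,t)
    for a in np.arange(t[2]-.05,t[2]-.015,.005):
        k=m&(abs(P[...,2]-a)<.0025)
        if k.sum()>20: print(a.round(4),k.sum(),circ(P[k][:,:2]))
    m=m&(abs(P[...,2]-(t[2]-.027))<.008)
    q=P[m];A=np.c_[q[:,:2]-t[:2],np.ones(len(q))];print("plate",np.linalg.lstsq(A,q[:,2],rcond=None)[0],len(q))
    h=cv2.convexHull(q[:,:2].astype(np.float32))[:,0];print(circ(h))
    B=(.5515,-.217);m=ok&(P[...,2]>.124)&(P[...,2]<.134)&(abs(np.hypot(P[...,0]-B[0],P[...,1]-B[1])-.068)<.01);print("rim",circ(P[m][:,:2]))
cv2.imwrite("pics/b.png",cv2.resize(np.hstack(I),(800,300)))
E
```

```text
time: 5.43
tool_pos: [0.5585, -0.0732, 0.2804]
ee_rot: [-3.139, -0.0, 1.596]
ft_force: [-0.7, 1.1, -0.4]
opening: 0.311
gripper_force: 59.7
side [ 0.55867658 -0.07214675  0.28064127]
0.2406 42 (array([ 0.55696116, -0.07291013]), np.float64(0.05969797087686931))
0.2456 37 (array([ 0.55154768, -0.06297304]), np.float64(0.05271985029223348))
0.2506 126 (array([ 0.55618737, -0.07230633]), np.float64(0.07034356524359449))
0.2556 1049 (array([ 0.55420686, -0.06936122]), np.float64(0.05102908221433993))
plate [ 0.00495808 -0.01397559  0.25474215] 1200
(array([ 0.5558996 , -0.07171893]), np.float64(0.07300053662541299))
rim (array([ 0.54967999, -0.21668217]), np.float64(0.06860602679914761))
top [ 0.55881185 -0.07175141  0.28088764]
0.2509 613 (array([ 0.55569392, -0.05406774]), np.float64(0.04687125902165454))
0.2559 629 (array([ 0.55348251, -0.04926305]), np.float64(0.03984755044988208))
plate [ 0.00144769 -0.01093987  0.2539145 ] 1255
(array([ 0.55906387, -0.07150589]), np.float64(0.07262469381653665))
rim (array([0., 0.]), np.float64(0.0))
```

View pics/b.png

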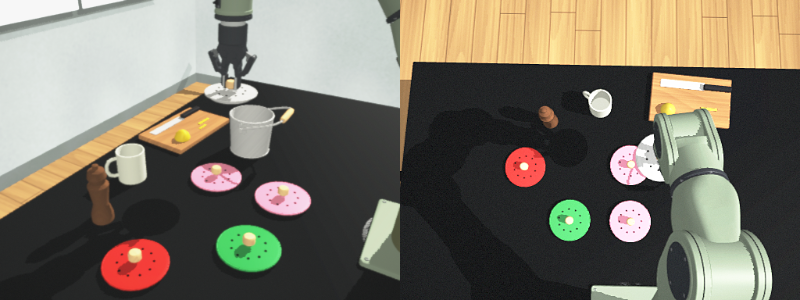

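The side view (left half, about (232,92)) shows the lid level in the fingers, short of the pail at (252,130). Lid and pail agree in both views, so the TCP target over the pail is (0.5524, -0.217).

```bash
python3 -m pendant '[{"tx":-0.016,"ty":-0.08,"tz":0,"wx":0,"wy":0,"wz":0},{"tx":-0.016,"ty":-0.16,"tz":0,"wx":0,"wy":0,"wz":0},{"tx":-0.016,"ty":-0.24,"tz":0,"wx":0,"wy":0,"wz":0},{"tx":-0.016,"ty":-0.31,"tz":0,"wx":0,"wy":0,"wz":0},{"tx":-0.016,"ty":-0.363,"tz":0,"wx":0,"wy":0,"wz":0},{"tx":-0.016,"ty":-0.363,"tz":-0.05,"wx":0,"wy":0,"wz":0},{"tx":-0.016,"ty":-0.363,"tz":-0.12,"wx":0,"wy":0,"wz":0},{"tx":-0.016,"ty":-0.363,"tz":-0.19,"wx":0,"wy":0,"wz":0},{"tx":-0.016,"ty":-0.363,"tz":-0.23,"wx":0,"wy":0,"wz":0},{"tx":-0.016,"ty":-0.363,"tz":-0.23,"wx":0,"wy":0,"wz":0}]';python3 -m pendant '[{"tx":0,"ty":0,"tz":0,"wx":0,"wy":0,"wz":0},{"tx":0,"ty":0,"tz":0,"wx":0,"wy":0,"wz":0}]'
```

```text
time: 6.37
tool_pos: [0.5516, -0.2164, 0.1863]
ee_rot: [-3.137, -0.002, 1.599]
ft_force: [-0.2, 0.7, -2.1]
opening: 0.314
gripper_force: 59.6
time: 6.53
tool_pos: [0.5532, -0.2174, 0.1908]
ee_rot: [3.14, 0.0, 1.598]
ft_force: [-0.5, -0.3, -0.2]
opening: 0.317
gripper_force: 59.7
```

```bash
cat > lp.py <<'E'
from h import *
c=read_camera("side");P=cloud(c);ok=c["range_z"]>0;hsv=cv2.cvtColor(c["frame"],cv2.COLOR_RGB2HSV);t=get_state()["tool_pos"];print(t)
import sys
a=float(sys.argv[1])
m=ok&(np.hypot(P[...,0]-.552,P[...,1]+.217)<.085)&(hsv[...,1]<60)
k=m&(abs(P[...,2]-a)<.007);q=P[k];h=cv2.convexHull(q[:,:2].astype(np.float32))[:,0];print("lid",circ(h))
print("plate",np.linalg.lstsq(np.c_[q[:,:2]-t[:2],np.ones(len(q))],q[:,2],rcond=None)[0],len(q))
# pail wall below the rim, visible arc, fit circle per height
for z in(.04,.06,.08,.1):
    k=m&(abs(P[...,2]-z)<.008);print("wall",z,circ(P[k][:,:2]),k.sum())
cv2.imwrite(sys.argv[2],cv2.resize(c["frame"][90:220,260:420,::-1],(640,520)))
E
python3 lp.py .164 pics/c.png
```

```text
[ 0.55322833 -0.21760549  0.19094942]
lid (array([ 0.55049967, -0.21502806]), np.float64(0.07272000690948457))
plate [ 0.00404221 -0.0107056   0.16531036] 974
wall 0.04 (array([ 0.54978473, -0.21711687]), np.float64(0.06276184775893176)) 259
wall 0.06 (array([ 0.55028159, -0.21834001]), np.float64(0.06502931738738169)) 276
wall 0.08 (array([ 0.54967716, -0.21760546]), np.float64(0.06551484550217566)) 431
wall 0.1 (array([ 0.55015069, -0.21601507]), np.float64(0.06694425665035683)) 433
```

View pics/c.png

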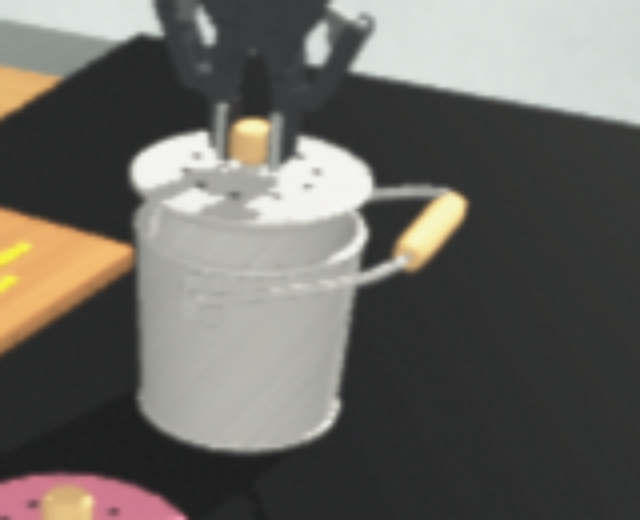

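The lid (crop (250,175)) hovers about 30 mm over the rim (250,235), concentric within about 1 mm. The handle is clear at (430,230). Lowering slowly.

```bash
python3 -m pendant '[{"tx":-0.002,"ty":0,"tz":-0.01,"wx":0,"wy":0,"wz":0},{"tx":-0.002,"ty":0,"tz":-0.02,"wx":0,"wy":0,"wz":0},{"tx":-0.002,"ty":0,"tz":-0.03,"wx":0,"wy":0,"wz":0},{"tx":-0.002,"ty":0,"tz":-0.04,"wx":0,"wy":0,"wz":0},{"tx":-0.002,"ty":0,"tz":-0.05,"wx":0,"wy":0,"wz":0},{"tx":-0.002,"ty":0,"tz":-0.06,"wx":0,"wy":0,"wz":0},{"tx":-0.002,"ty":0,"tz":-0.067,"wx":0,"wy":0,"wz":0},{"tx":-0.002,"ty":0,"tz":-0.072,"wx":0,"wy":0,"wz":0},{"tx":-0.002,"ty":0,"tz":-0.072,"wx":0,"wy":0,"wz":0},{"tx":-0.002,"ty":0,"tz":-0.072,"wx":0,"wy":0,"wz":0}]'; python3 lp.py .135 pics/d.png
```

```text
time: 7.42
tool_pos: [0.5518, -0.2178, 0.1622]
ee_rot: [3.141, 0.001, 1.597]
ft_force: [-8.8, 2.3, 28.5]
opening: 0.314
gripper_force: 62.5
[ 0.55180099 -0.21784348  0.16226076]
lid (array([ 0.54985371, -0.21732175]), np.float64(0.07402094838133233))
plate [ 0.00880023 -0.02110829  0.13686897] 1047
wall 0.04 (array([ 0.55011716, -0.21755366]), np.float64(0.06320225130799023)) 261
wall 0.06 (array([ 0.54980776, -0.21782253]), np.float64(0.06436110423752314)) 285
wall 0.08 (array([ 0.55001119, -0.21791929]), np.float64(0.06588915444591596)) 291
wall 0.1 (array([ 0.54989103, -0.21335484]), np.float64(0.06470514778697675)) 274
```

```bash
python3 -m pendant '[{"tx":0.001,"ty":0,"tz":0.0015,"wx":0,"wy":0,"wz":0},{"tx":0.001,"ty":0,"tz":0.0015,"wx":0,"wy":0,"wz":0},{"tx":0.001,"ty":0,"tz":0.0015,"wx":0,"wy":0,"wz":0}]'; python3 -m pendant '[{"tx":0,"ty":0,"tz":0,"wx":0,"wy":0,"wz":0},{"tx":0,"ty":0,"tz":0,"wx":0,"wy":0,"wz":0},{"tx":0,"ty":0,"tz":0,"wx":0,"wy":0,"wz":0},{"tx":0,"ty":0,"tz":0,"wx":0,"wy":0,"wz":0},{"tx":0,"ty":0,"tz":0,"wx":0,"wy":0,"wz":0},{"tx":0,"ty":0,"tz":0.02,"wx":0,"wy":0,"wz":0},{"tx":0,"ty":0,"tz":0.06,"wx":0,"wy":0,"wz":0},{"tx":0,"ty":0,"tz":0.12,"wx":0,"wy":0,"wz":0},{"tx":0,"ty":0,"tz":0.2,"wx":0,"wy":0,"wz":0},{"tx":0,"ty":0,"tz":0.25,"wx":0,"wy":0,"wz":0}]' -1;python3 lp.py .135 pics/e.png
python3 - <<'E'
from h import *
from scipy.optimize import least_squares
for n in("side","top"):
    c=read_camera(n);P=cloud(c);hsv=cv2.cvtColor(c["frame"],cv2.COLOR_RGB2HSV)
    g=(hsv[...,0]>12)&(hsv[...,0]<32)&(hsv[...,1]>50)&(c["range_z"]>0)&(abs(P[...,0]-.44)<.05)&(abs(P[...,1]+.22)<.09)&(P[...,2]>.1)
    q=P[g]
    if len(q)<20: print(n,"hidden");continue
    w,V=np.linalg.eigh(np.cov(q[:,:2].T));print(n,len(q),q.mean(0),np.percentile(q,[3,97],axis=0).round(3).tolist(),V[:,1])
    yaw=.03
    def f(p):
        d=np.array([-np.sin(p[2]),np.cos(p[2])]);off=q[:,:2]-p[:2];pe=off@np.array([d[1],-d[0]])
        return np.hypot(pe,q[:,2]-p[3])-.01
    y0=q[:,1].mean()
    g2=lambda p:f([p[0],y0,p[1],p[2]])
    s=least_squares(g2,[.438,.03,.15],loss="soft_l1",f_scale=.002);print("x,yaw,z at y",y0,s.x,s.cost)
E
```

```text
time: 7.72
tool_pos: [0.5521, -0.2179, 0.1623]
ee_rot: [3.141, 0.0, 1.597]
ft_force: [-6.3, 1.5, 18.0]
opening: 0.311
gripper_force: 61.6
time: 8.55
tool_pos: [0.5525, -0.2178, 0.2647]
ee_rot: [3.14, 0.0, 1.597]
ft_force: [0.3, -0.0, -0.1]
opening: 1.0
gripper_force: 0.0
[ 0.55341614 -0.21803575  0.26759297]
lid (array([ 0.54981536, -0.21696776]), np.float64(0.07366902314049205))
plate [ 0.00757099 -0.01959582  0.13685175] 1135
wall 0.04 (array([ 0.55031127, -0.21765184]), np.float64(0.06336430063019349)) 275
wall 0.06 (array([ 0.54993359, -0.21802934]), np.float64(0.0647566732369749)) 281
wall 0.08 (array([ 0.54997074, -0.2176399 ]), np.float64(0.06580101057611903)) 292
wall 0.1 (array([ 0.5495171 , -0.21258706]), np.float64(0.0643119910848619)) 274
side 163 [ 0.43321661 -0.21263022  0.15576209] [[0.427, -0.26, 0.145], [0.442, -0.179, 0.161]] [-0.02038579  0.99979219]
x,yaw,z at y -0.21263022059169512 [0.43701247 0.01473569 0.14980908] 0.00018714082711919467
top 107 [ 0.44060536 -0.2166064   0.15353101] [[0.429, -0.261, 0.148], [0.448, -0.179, 0.16]] [-0.0438859   0.99903655]
x,yaw,z at y -0.21660639592907593 [0.43912848 0.03074511 0.14780459] 0.0001258199442136019
```

View pics/e.png

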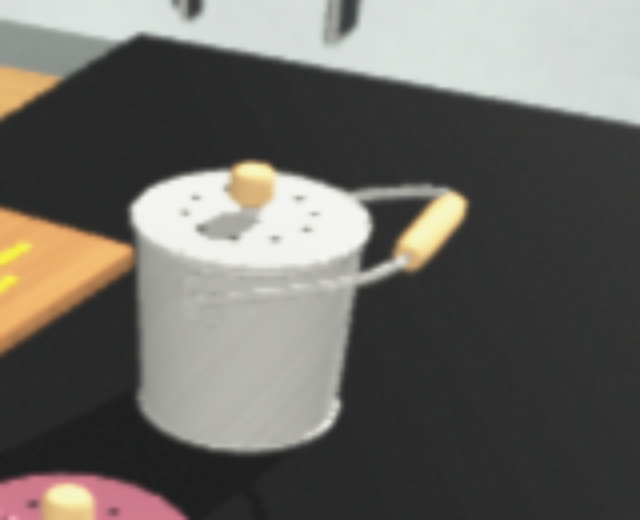

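The lid is seated flush all round (crop (250,220)), and the handle is still leaning to -x (430,230). The bail grip is at about (0.439, -0.220, 0.150), so bail is about 1.235. I'll approach it with a narrowed opening.

```bash
python3 -m pendant '[{"tx":-0.08,"ty":-0.005,"tz":0,"wx":0,"wy":0,"wz":0},{"tx":-0.16,"ty":-0.005,"tz":0,"wx":0,"wy":0,"wz":0},{"tx":-0.24,"ty":-0.005,"tz":0,"wx":0,"wy":0,"wz":0},{"tx":-0.286,"ty":-0.005,"tz":0,"wx":0,"wy":0,"wz":0},{"tx":-0.286,"ty":-0.005,"tz":0,"wx":0,"wy":0,"wz":0},{"tx":-0.286,"ty":-0.005,"tz":0,"wx":0,"wy":0,"wz":0},{"tx":-0.286,"ty":-0.005,"tz":0,"wx":0,"wy":0,"wz":0},{"tx":-0.286,"ty":-0.005,"tz":-0.06,"wx":0,"wy":0,"wz":0},{"tx":-0.286,"ty":-0.005,"tz":-0.12,"wx":0,"wy":0,"wz":0},{"tx":-0.286,"ty":-0.005,"tz":-0.12,"wx":0,"wy":0,"wz":0}]' -0.1;python3 -m pendant '[{"tx":0,"ty":0,"tz":0,"wx":0,"wy":0,"wz":0},{"tx":0,"ty":0,"tz":0,"wx":0,"wy":0,"wz":0}]'
```

```text
time: 9.53
tool_pos: [0.4373, -0.2191, 0.2102]
ee_rot: [-3.137, -0.002, 1.598]
ft_force: [-0.6, 0.4, -0.7]
opening: 0.552
gripper_force: 0.0
time: 9.7
tool_pos: [0.4385, -0.2198, 0.2143]
ee_rot: [3.141, 0.0, 1.598]
ft_force: [0.2, 0.0, -0.1]
opening: 0.549
gripper_force: 0.0
```

```bash
python3 -m pendant '[{"tx":0.001,"ty":0,"tz":-0.04,"wx":0,"wy":0,"wz":0},{"tx":0.001,"ty":0,"tz":-0.08,"wx":0,"wy":0,"wz":0},{"tx":0.001,"ty":0,"tz":-0.12,"wx":0,"wy":0,"wz":0},{"tx":0.001,"ty":0,"tz":-0.145,"wx":0,"wy":0,"wz":0},{"tx":0.001,"ty":0,"tz":-0.145,"wx":0,"wy":0,"wz":0},{"tx":0.001,"ty":0,"tz":-0.145,"wx":0,"wy":0,"wz":0}]'; python3 lp.py .135 pics/f.png | head -3
```

```text
time: 10.2
tool_pos: [0.4387, -0.2199, 0.1563]
ee_rot: [3.141, 0.0, 1.598]
ft_force: [0.2, -0.3, -0.9]
opening: 0.551
gripper_force: 0.0
[ 0.43875175 -0.22004371  0.15660132]
lid (array([ 0.54969694, -0.21661456]), np.float64(0.07369400874701929))
plate [ 0.00796005 -0.02030066  0.13590625] 1136
```

View pics/f.png

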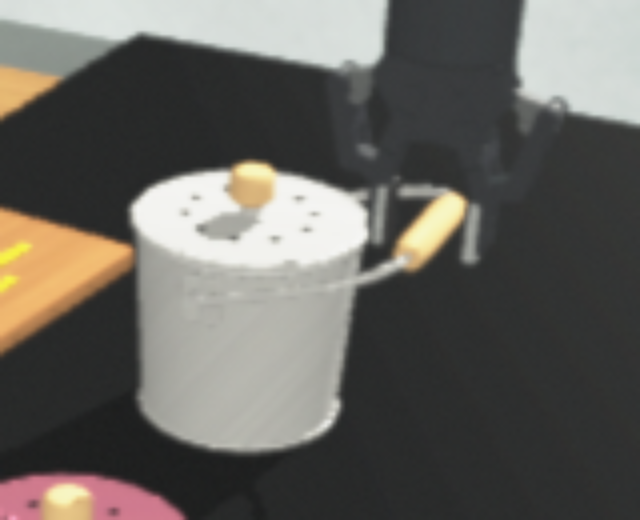

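```bash
python3 -m pendant '[{"tx":0,"ty":0,"tz":0,"wx":0,"wy":0,"wz":0},{"tx":0,"ty":0,"tz":0,"wx":0,"wy":0,"wz":0},{"tx":0,"ty":0,"tz":0,"wx":0,"wy":0,"wz":0},{"tx":0,"ty":0,"tz":0,"wx":0,"wy":0,"wz":0},{"tx":0,"ty":0,"tz":0,"wx":0,"wy":0,"wz":0},{"tx":0,"ty":0,"tz":0,"wx":0,"wy":0,"wz":0}]' 1; python3 -m pendant '[{"tx":0.011,"ty":0,"tz":0.026,"wx":0,"wy":0,"wz":0},{"tx":0.023,"ty":0,"tz":0.05,"wx":0,"wy":0,"wz":0},{"tx":0.035,"ty":0.001,"tz":0.07,"wx":0,"wy":0,"wz":0},{"tx":0.048,"ty":0.001,"tz":0.088,"wx":0,"wy":0,"wz":0},{"tx":0.063,"ty":0.001,"tz":0.105,"wx":0,"wy":0,"wz":0},{"tx":0.079,"ty":0.002,"tz":0.121,"wx":0,"wy":0,"wz":0},{"tx":0.079,"ty":0.002,"tz":0.121,"wx":0,"wy":0,"wz":0},{"tx":0.079,"ty":0.002,"tz":0.121,"wx":0,"wy":0,"wz":0}]'
```

```text
time: 10.75
tool_pos: [0.4381, -0.22, 0.1556]
ee_rot: [-3.141, 0.0, 1.597]
ft_force: [-2.0, -1.6, 0.5]
opening: 0.21
gripper_force: 58.5
time: 11.42
tool_pos: [0.4694, -0.2191, 0.2042]
ee_rot: [-3.14, 0.0, 1.597]
ft_force: [-6.6, 0.2, 6.8]
opening: 0.207
gripper_force: 59.7
```

```bash
python3 -m pendant '[{"tx":0,"ty":0,"tz":0,"wx":0,"wy":0,"wz":0},{"tx":0,"ty":0,"tz":0,"wx":0,"wy":0,"wz":0},{"tx":0,"ty":0,"tz":0,"wx":0,"wy":0,"wz":0},{"tx":0,"ty":0,"tz":0,"wx":0,"wy":0,"wz":0}]' 0.3; python3 lp.py .135 pics/g.png
python3 - <<'E'
from h import *
from scipy.optimize import least_squares
c=read_camera("side");P=cloud(c);hsv=cv2.cvtColor(c["frame"],cv2.COLOR_RGB2HSV)
g=(hsv[...,0]>12)&(hsv[...,0]<32)&(hsv[...,1]>50)&(c["range_z"]>0)&(abs(P[...,0]-.47)<.05)&(abs(P[...,1]+.22)<.09)&(P[...,2]>.17)
q=P[g];print(len(q),q.mean(0),np.percentile(q,[3,97],axis=0).round(3).tolist())
y0=q[:,1].mean()
f=lambda p:np.hypot((q[:,0]-p[0])*np.cos(.025)+(q[:,1]-y0)*np.sin(.025),q[:,2]-p[1])-.01
print(y0,least_squares(f,[.468,.198],loss="soft_l1",f_scale=.002).x)
E
```

```text
time: 11.75
tool_pos: [0.4699, -0.219, 0.2038]
ee_rot: [3.141, -0.0, 1.597]
ft_force: [-0.8, -0.7, -0.4]
opening: 0.35
gripper_force: 0.0
[ 0.46988863 -0.21901968  0.20382189]
lid (array([ 0.54942939, -0.21748937]), np.float64(0.07607920273134453))
plate [ 0.00753512 -0.01782894  0.13619062] 1054
wall 0.04 (array([ 0.55013589, -0.21782792]), np.float64(0.06318155564300969)) 266
wall 0.06 (array([ 0.55051507, -0.21745189]), np.float64(0.06437165058391081)) 279
wall 0.08 (array([ 0.55054262, -0.21831639]), np.float64(0.06625541147361795)) 291
wall 0.1 (array([ 0.54975146, -0.2115768 ]), np.float64(0.06372327267138334)) 279
146 [ 0.46389124 -0.20260165  0.203031  ] [[0.454, -0.244, 0.192], [0.483, -0.177, 0.209]]
-0.20260164645472636 [0.46747004 0.19763667]
```

View pics/g.png

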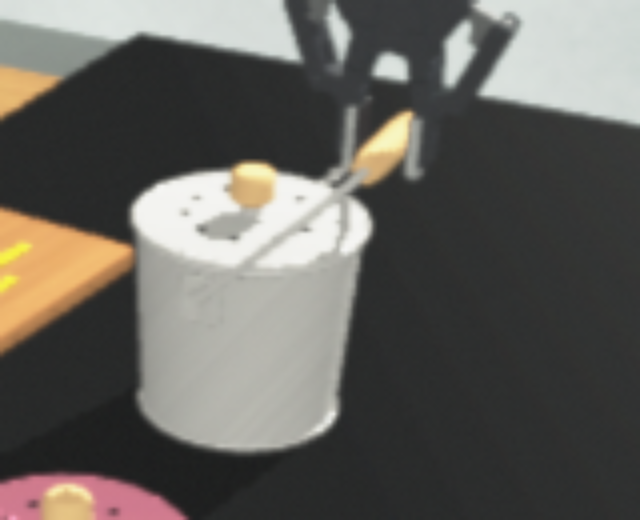

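The crop shows the handle half up (385,150) and still caged by the fingers, with the pail unmoved and the lid seated. I'll push it the rest of the way with the fingers loose.

```bash
python3 -m pendant '[{"tx":0.018,"ty":0,"tz":0.015,"wx":0,"wy":0,"wz":0},{"tx":0.038,"ty":0.001,"tz":0.03,"wx":0,"wy":0,"wz":0},{"tx":0.074,"ty":0.002,"tz":0.051,"wx":0,"wy":0,"wz":0},{"tx":0.116,"ty":0.003,"tz":0.068,"wx":0,"wy":0,"wz":0},{"tx":0.14,"ty":0.004,"tz":0.073,"wx":0,"wy":0,"wz":0},{"tx":0.165,"ty":0.005,"tz":0.078,"wx":0,"wy":0,"wz":0},{"tx":0.19,"ty":0.005,"tz":0.08,"wx":0,"wy":0,"wz":0},{"tx":0.217,"ty":0.006,"tz":0.081,"wx":0,"wy":0,"wz":0},{"tx":0.217,"ty":0.006,"tz":0.081,"wx":0,"wy":0,"wz":0},{"tx":0.217,"ty":0.006,"tz":0.081,"wx":0,"wy":0,"wz":0}]'; python3 lp.py .135 pics/i.png
python3 - <<'E'
from h import *
from scipy.optimize import least_squares
c=read_camera("side");P=cloud(c);hsv=cv2.cvtColor(c["frame"],cv2.COLOR_RGB2HSV)
g=(hsv[...,0]>12)&(hsv[...,0]<32)&(hsv[...,1]>50)&(c["range_z"]>0)&(abs(P[...,0]-.55)<.05)&(abs(P[...,1]+.22)<.09)&(P[...,2]>.2)
q=P[g];y0=q[:,1].mean()
f=lambda p:np.hypot((q[:,0]-p[0])*np.cos(.025)+(q[:,1]-y0)*np.sin(.025),q[:,2]-p[1])-.01
print(len(q),y0,least_squares(f,[.55,.23],loss="soft_l1",f_scale=.002).x)
E
```

```text
time: 12.68
tool_pos: [0.5564, -0.2165, 0.2359]
ee_rot: [-3.141, -0.0, 1.598]
ft_force: [-0.5, 0.5, -0.9]
opening: 0.354
gripper_force: 0.0
[ 0.55609566 -0.21668357  0.23605802]
lid (array([ 0.55028405, -0.21733262]), np.float64(0.0748240787555992))
plate [ 0.00716751 -0.01981459  0.13682091] 1084
wall 0.04 (array([ 0.55037943, -0.21774236]), np.float64(0.06327397670923152)) 259
wall 0.06 (array([ 0.55032713, -0.21782819]), np.float64(0.06454208685968592)) 269
wall 0.08 (array([ 0.55043434, -0.21816431]), np.float64(0.06605029914725757)) 295
wall 0.1 (array([ 0.54984906, -0.21307506]), np.float64(0.0646426531695505)) 277
118 -0.19615788060360265 [0.55290983 0.23183689]
```

View pics/i.png

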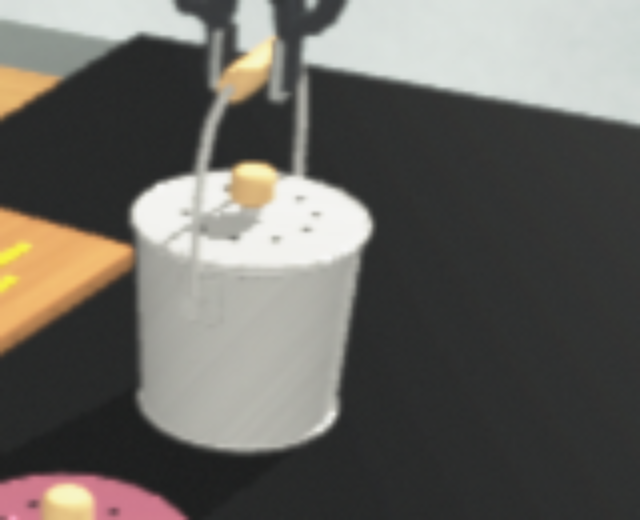

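The handle stands upright over the knob (grip at crop (248,70)) between the fingers, with the lid seated. Next I'll grip it and lift slowly.

```bash
python3 -m pendant '[{"tx":-0.008,"ty":0,"tz":-0.005,"wx":0,"wy":0,"wz":0},{"tx":-0.008,"ty":0,"tz":-0.005,"wx":0,"wy":0,"wz":0},{"tx":-0.008,"ty":0,"tz":-0.005,"wx":0,"wy":0,"wz":0}]'; python3 -m pendant '[{"tx":0,"ty":0,"tz":0,"wx":0,"wy":0,"wz":0},{"tx":0,"ty":0,"tz":0,"wx":0,"wy":0,"wz":0},{"tx":0,"ty":0,"tz":0,"wx":0,"wy":0,"wz":0},{"tx":0,"ty":0,"tz":0,"wx":0,"wy":0,"wz":0},{"tx":0,"ty":0,"tz":0,"wx":0,"wy":0,"wz":0},{"tx":0,"ty":0,"tz":0,"wx":0,"wy":0,"wz":0}]' 1; python3 -m pendant '[{"tx":0,"ty":0,"tz":0.004,"wx":0,"wy":0,"wz":0},{"tx":0,"ty":0,"tz":0.008,"wx":0,"wy":0,"wz":0},{"tx":0,"ty":0,"tz":0.014,"wx":0,"wy":0,"wz":0},{"tx":0,"ty":0,"tz":0.022,"wx":0,"wy":0,"wz":0},{"tx":0,"ty":0,"tz":0.03,"wx":0,"wy":0,"wz":0},{"tx":0,"ty":0,"tz":0.04,"wx":0,"wy":0,"wz":0},{"tx":0,"ty":0,"tz":0.05,"wx":0,"wy":0,"wz":0},{"tx":0,"ty":0,"tz":0.05,"wx":0,"wy":0,"wz":0},{"tx":0,"ty":0,"tz":0.05,"wx":0,"wy":0,"wz":0},{"tx":0,"ty":0,"tz":0.05,"wx":0,"wy":0,"wz":0}]'; python3 lp.py .154 pics/j.png
```

```text
time: 13.03
tool_pos: [0.553, -0.2168, 0.2343]
ee_rot: [-3.141, 0.0, 1.597]
ft_force: [-0.7, -0.0, -0.6]
opening: 0.35
gripper_force: 0.0
time: 13.53
tool_pos: [0.5535, -0.2167, 0.2345]
ee_rot: [3.141, 0.0, 1.597]
ft_force: [-1.1, 0.6, 5.6]
opening: 0.212
gripper_force: 58.8
time: 14.37
tool_pos: [0.5533, -0.2167, 0.2542]
ee_rot: [-3.141, -0.0, 1.597]
ft_force: [-0.8, 0.6, -7.5]
opening: 0.21
gripper_force: 58.9
[ 0.55330188 -0.21666966  0.25407194]
lid (array([ 0.54964277, -0.21766635]), np.float64(0.07600092806044184))
plate [ 0.00926401 -0.0186385   0.15620367] 1072
wall 0.04 (array([ 0.55065822, -0.21662201]), np.float64(0.06160753009594654)) 260
wall 0.06 (array([ 0.55089332, -0.21742855]), np.float64(0.0632758934569781)) 269
wall 0.08 (array([ 0.55052551, -0.21723006]), np.float64(0.06455090746077063)) 280
wall 0.1 (array([ 0.55068797, -0.21721491]), np.float64(0.06579480325856132)) 299
```

Full weight is on the handle (about 7.5 N), with the pail level and about 20 mm up. Another 60 mm to go.

```bash
python3 -m pendant '[{"tx":0,"ty":0,"tz":0.01,"wx":0,"wy":0,"wz":0},{"tx":0,"ty":0,"tz":0.025,"wx":0,"wy":0,"wz":0},{"tx":0,"ty":0,"tz":0.045,"wx":0,"wy":0,"wz":0},{"tx":0,"ty":0,"tz":0.065,"wx":0,"wy":0,"wz":0},{"tx":0,"ty":0,"tz":0.085,"wx":0,"wy":0,"wz":0},{"tx":0,"ty":0,"tz":0.105,"wx":0,"wy":0,"wz":0},{"tx":0,"ty":0,"tz":0.125,"wx":0,"wy":0,"wz":0},{"tx":0,"ty":0,"tz":0.14,"wx":0,"wy":0,"wz":0},{"tx":0,"ty":0,"tz":0.15,"wx":0,"wy":0,"wz":0},{"tx":0,"ty":0,"tz":0.15,"wx":0,"wy":0,"wz":0}]'; python3 -m pendant '[{"tx":0,"ty":0,"tz":0,"wx":0,"wy":0,"wz":0},{"tx":0,"ty":0,"tz":0,"wx":0,"wy":0,"wz":0},{"tx":0,"ty":0,"tz":0,"wx":0,"wy":0,"wz":0},{"tx":0,"ty":0,"tz":0,"wx":0,"wy":0,"wz":0},{"tx":0,"ty":0,"tz":0,"wx":0,"wy":0,"wz":0},{"tx":0,"ty":0,"tz":0,"wx":0,"wy":0,"wz":0},{"tx":0,"ty":0,"tz":0,"wx":0,"wy":0,"wz":0},{"tx":0,"ty":0,"tz":0,"wx":0,"wy":0,"wz":0},{"tx":0,"ty":0,"tz":0,"wx":0,"wy":0,"wz":0},{"tx":0,"ty":0,"tz":0,"wx":0,"wy":0,"wz":0}]'; python3 -m pendant '[{"tx":0,"ty":0,"tz":0,"wx":0,"wy":0,"wz":0},{"tx":0,"ty":0,"tz":0,"wx":0,"wy":0,"wz":0},{"tx":0,"ty":0,"tz":0,"wx":0,"wy":0,"wz":0},{"tx":0,"ty":0,"tz":0,"wx":0,"wy":0,"wz":0},{"tx":0,"ty":0,"tz":0,"wx":0,"wy":0,"wz":0},{"tx":0,"ty":0,"tz":0,"wx":0,"wy":0,"wz":0},{"tx":0,"ty":0,"tz":0,"wx":0,"wy":0,"wz":0},{"tx":0,"ty":0,"tz":0,"wx":0,"wy":0,"wz":0},{"tx":0,"ty":0,"tz":0,"wx":0,"wy":0,"wz":0},{"tx":0,"ty":0,"tz":0,"wx":0,"wy":0,"wz":0}]'; python3 lp.py .215 pics/k.png
```

```text
time: 15.25
tool_pos: [0.5536, -0.2167, 0.3151]
ee_rot: [3.141, 0.0, 1.597]
ft_force: [0.9, 1.0, -8.1]
opening: 0.207
gripper_force: 59.0
time: 16.08
tool_pos: [0.5534, -0.2167, 0.3142]
ee_rot: [-3.141, -0.0, 1.597]
ft_force: [0.2, -0.1, -8.1]
opening: 0.216
gripper_force: 59.0
time: 16.92
tool_pos: [0.5534, -0.2167, 0.3143]
ee_rot: [-3.141, 0.0, 1.597]
ft_force: [1.1, 0.1, -8.5]
opening: 0.213
gripper_force: 59.0
[ 0.55338119 -0.21665786  0.31424436]
lid (array([ 0.5496036 , -0.21575656]), np.float64(0.07466929627370009))
plate [ 0.01322238 -0.02011188  0.21638381] 1039
wall 0.04 (array([0., 0.]), np.float64(0.0)) 0
wall 0.06 (array([0., 0.]), np.float64(0.0)) 0
wall 0.08 (array([ 0.55181972, -0.21845302]), np.float64(0.06296404143010885)) 113
wall 0.1 (array([ 0.55172567, -0.21789709]), np.float64(0.062301267344906444)) 281
```

View pics/k.png

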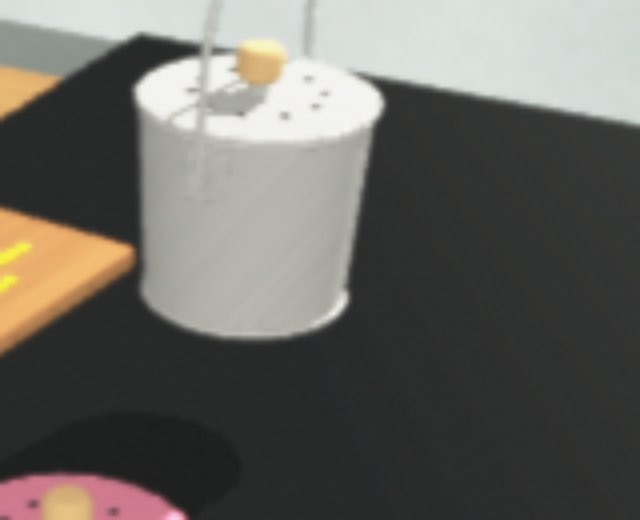

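The pail hangs level with its lid seated (crop (260,95)). Its foot is at (245,320), about 80 mm up, and its shadow is separate from it. Handing in.

```bash
python3 -c "from workcell import *; print(sign_off())"
```

```text
the job is handed in; nothing more can be done
None
```

The lid is seated on the pail, and the gripper is holding the pail still and level by its upright handle, with the foot about 80 mm above the counter; the job is handed in but no verdict came back, and I didn't re-measure the mug, mill and lemon.

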